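Turn the tasting carousel so the cheese wheel faces the customers

ROBOT

A 6-joint arm with a two-finger parallel gripper is mounted at the origin on the work surface. World frame = base frame: x ahead of the robot, y to its left, z up, the work surface at z = 0. Lengths are in m, angles in degrees, forces in N, time in s.
With the tool pointing down it reaches from about 0.25 to 0.725 m from the base axis. Payload 9.7 kg.
Tool frame: the origin (TCP) lies at the centre of the arm's flange, where the gripper is bolted on; the fingertips stand 173 mm ahead of it and the grasp point (between the pads) lies bot.grip_depth ahead of it (bot.grip_depth is the distance from the TCP to the grasp point, in m); z points along the fingers, y is the direction in which the jaws open and shut (so a half turn about z gives the same grasp; the last joint's range is limited). The gripper opens to 85 mm and grips with 20 to 120 N. Pads are 22 mm wide; open, the fingers measure 114 mm over their backs; the gripper's body (76 mm by 85 mm) begins 54 mm behind the grasp point. The pads swing forward as they close: fully open they stand 13 mm farther back than shut.
Start: joints at [-73.396, 4.979, 10.078, 95.1, 0, 90], TCP at [0.157, -0.527, 0.405] pointing down, gripper open.
Joint ranges: [-179.16, 179.16], [-48.56, 103.87], [-65.8, 70.77], [-126.05, 130.52], [-82.76, 87.17], [-180, 180]. Speed limits (degrees/s): [127.2, 127.2, 147.25, 180, 180, 180].

INTERFACE

Orientations are given as [roll, pitch, yaw] about the fixed x, y, z axes, in that order (R = Rz(yaw) Ry(pitch) Rx(roll)).
In Python, from workcell import status, viewer, bot gives the robot as it stands. The module is installed in compiled form; this text tells all that it offers.
- The arm moves only by the tool move_arm, never from a script. Its argument "commands" is a list of rows, each an object with "claw": the gripper's target within -1 to 1 (fully open at 1, half-way at 0, shut at -1); "travel": the shift along the tool's x, y, z in cm, a list of three; "turn": the turn about the tool's z in degrees. A call has 1 to 5 rows; each row shifts and turns the commanded pose from where the row before left it, along the tool's axes as they then stand; what a row does not reach is not made up. A row lasts 1/12 s, in which the tool goes at most 41.7 mm and 7.16 degrees, less where a joint would pass 70% of its speed; a pose out of reach is approached as far as the arm can. A call is refused whole if a number of a shift passes 4.17 or a number of a turn 7.16, either way. A call with a gripper value outside its range is refused whole. The fingers move at their own pace and stop on an object; "squeeze" is the grip in N (left out, the last holds). Time passes only in rows, so rows that do not move let the fingers close. It gives the time, the measured TCP pose, the force and the opening at its end, in the units of the state.
- status.get_obs(): the state, without advancing time (a new reading comes with each control period).
- viewer.camera(name): name is "side" or "top" or "wrist"; returns the picture (384x512x3 uint8, blue, green, red); there is no depth.
- viewer.camera_params(name): a dict with "camera_matrix" (3x3 intrinsics, pixels), "D" ([k1, k2, p1, p2, k3] as OpenCV has them; the pictures are not rectified), "xyz" and "rotation" of the camera in the world. Camera axes: x right, y up, looking along -z (the intrinsics and any distortion apply to the point x, -y, -z); pixel columns grow to the right and rows downward; lengths in m; the calibration is good to about 2 mm. A picture is of the moment at which its call begins: read the wrist's pose just before it. camera_params takes no time and is no camera call; for the wrist camera it gives the pose at the moment of the call.
- bot.job_done(): hands the job in, once; it reports no verdict.
The state is a dict: "time": time; "q": joint angles; "qd": joint speeds; "joint_efforts": joint torques, N m; "ee_pos": TCP position; "tcp_rot": TCP orientation; "wrist_force": force on the tool from outside, world axes, zero at the start; "torque": the same for the moment, N m; "opening": finger opening in m.
Only numpy, scipy, OpenCV 4.12 (cv2) and the standard library are available. Lean on these libraries where they do the work, as an engineer would, in place of code of your own. Each camera call takes 0.05 s, during which the arm holds its last target.

TASK

Turn the tasting carousel by pushing with the fingers at its rim (the upright pegs are there for that), gently, either way round, until the small round wheel of cheese faces front: squarely behind the white card on the ledge. Do not touch the things standing on the disc, nothing is to be picked up, and everything else on the counter stays where it is. Leave the carousel standing still.

Things in the scene. Friction and masses are not known exactly. Their poses are not given: they have to be found in the camera images.
- carousel: fixed steel base of the tasting carousel, dia 200 mm. Origin on the counter, on the turning axis, z up; +x is the FRONT (customers' side, away from the robot, up to 30 degrees either way). Along +x a dark wooden ledge, 70 mm wide, 12 mm high, sticks out below the disc to 225 mm from the axis; on it, 215 mm out, stands a blank white card 60 mm wide, top 53 mm up
- disc (a joint): turn of the carousel's wooden disc on its base, rad, counterclockwise from above positive, free both ways for over a turn, light friction, stays where left. Disc: dia 310 mm, 18 mm thick, top 48 mm above the counter, with six upright pegs around its rim. Peg k (0 to 5) stands at the angle (joint value + k x 60 degrees) from the base's +x axis, counterclockwise from above
- peg0 (a point): middle of the top of peg number 0. The six pegs are alike: round, dark wood, dia 18 mm, 45 mm tall, tops 93 mm above the counter, 140 mm from the turning axis, 60 degrees apart
- ledge (a point): point on the top of the ledge, 190 mm from the turning axis straight to the front, in line with the middle of the card
- wheel_center (a point): centre (half-way up) of the small round wheel of cheese, a plain yellow drum of dia 70 mm and 40 mm high, the widest of the four things on the disc. It stands loose on the disc about 58 to 85 mm from the axis, in any of four places.
- block_center (a point): centre of an upright rectangular piece of cheese, 46 x 40 x 50 mm high. It stands loose on the disc about 58 to 85 mm from the axis, in any of four places.
- jar_center (a point): centre of an amber glass jar with a steel lid, dia 50 mm, 54 mm high. It stands loose on the disc about 58 to 85 mm from the axis, in any of four places.
- ramekin_center (a point): centre, 21 mm above the disc, of an open white ramekin, dia 54 mm, 42 mm high. It stands loose on the disc about 58 to 85 mm from the axis, in any of four places.
- tub: clear tub of cheese cubes, 270 x 170 x 85 mm, on the counter to the left; origin under its middle. A bystander
- loaf: bar of cheese 130 x 70 x 65 mm on the white cutting board (320 x 220 x 15 mm) to the right; origin under its middle. A bystander
- knife: cheese knife lying flat on the cutting board beside the bar of cheese, 300 mm long, 16 mm high; origin between handle and blade. A bystander
- milkcan: steel milk can, dia 104 mm, 195 mm high, at the far right; origin under its middle. A bystander
- bowl: white bowl, dia 110 mm, 45 mm high, at the near left; origin under its middle. A bystander
Not all that is in view belongs to the job. Leave any green look-alike of the part that bears ramekin_center alone.

How it is judged (in metres and radians):
On the way:
1. the fingers push the carousel's disc (contact force between the fingers and disc above 0.3 N), for 0.02 s.
At the end, for the whole second after the job is handed in: The centre of the cheese wheel is within 16 mm sideways of the base's front line (+x axis) and on its front side, 45 to 105 mm out from the turning axis; the disc is at rest; all four things stand upright on the disc, within 110 mm of the axis (y of wheel_center in the frame of carousel between -0.016 and 0.016 m and x of wheel_center in the frame of carousel between 0.045 and 0.105 m and velocity of joint disc between -0.03 and 0.03 rad/s and angle between each of wheel_center, block_center, jar_center, ramekin_center's own z axis and vertical below 0.15 rad and horizontal distance between each of wheel_center, block_center, jar_center, ramekin_center and carousel below 0.11 m); the robot touches nothing.
It fails at once if the robot touches or presses on one of the four things standing on the disc (contact force between any of the arm, the fingers and wheel above 0.5 N or contact force between any of the arm, the fingers and block above 0.5 N or contact force between any of the arm, the fingers and jar above 0.5 N or contact force between any of the arm, the fingers and ramekin above 0.5 N).
It fails at once if one of the four things on the disc is lifted, tipped, or slid off its place (z of wheel_center in the frame of carousel above 0.08 m or angle between any of wheel_center, block_center, jar_center, ramekin_center's own z axis and vertical above 0.3 rad or horizontal distance between any of wheel_center, block_center, jar_center, ramekin_center and carousel above 0.11 m or z of block_center in the frame of carousel above 0.085 m or z of jar_center in the frame of carousel above 0.087 m or z of ramekin_center in the frame of carousel above 0.081 m).
It fails at once if another thing on the counter is shifted by more than 20 mm (distance of any of tub, loaf, knife, milkcan, bowl from where it was at the start of the episode above 0.02 m).
It fails at once if the disc is flung round (faster than 3 rad/s) (velocity of joint disc above 3 rad/s or velocity of joint disc below -3 rad/s).
It also fails if it takes over 54 s, if anything falls off the work surface, if the arm or the gripper's body presses on something with over 40 N, if the wrist force passes 120 N, or if a joint passes its speed limit or range.

## Working session

There is one attempt and no reset: what is moved stays moved. The work goes in short steps, Python scripts to look and compute and a tool call to move; the robot and the scene stay as the last step left them, time stands still between calls to the robot, and variables do not carry over. Pictures are saved under pics/ and viewed, and the job is handed in when it is done.

Besides the shell and the picture viewer there is one more tool, called after "Emit:" as name([rows], argument=value, ...), one row to a line, values as JSON. move_arm: Moves the arm, as the interface text tells. Its arguments: {"type":"object","properties":{"commands":{"type":"array"},"squeeze":{"type":"number"}},"required":["commands"]}

```bash
mkdir -p pics; python3 - <<'E'
from workcell import status, viewer, bot
import cv2
o=status.get_obs(); print(o['time'],o['ee_pos'],o['tcp_rot'],o['opening'],bot.grip_depth)
for n in ['side','top']:
    cv2.imwrite(f'pics/{n}0.png',viewer.camera(n)); p=viewer.camera_params(n); print(n,p)
E
```

```text
0.0 [ 0.15715531 -0.52707198  0.4039918 ] [-1.79924699e+02  1.78624185e-04  1.66015990e+01] 0.08585632914040525 0.1547
side {'camera_matrix': array([[496.13860609,   0.        , 254.89296939],
       [  0.        , 496.13860609, 194.98348912],
       [  0.        ,   0.        ,   1.        ]]), 'D': array([-0.03805306,  0.        ,  0.        ,  0.        ,  0.        ]), 'xyz': array([-0.01549993,  0.72101034,  1.18681523]), 'rotation': array([  39.05037312,   -0.47160113, -144.94134697])}
top {'camera_matrix': array([[409.63187014,   0.        , 249.72429306],
       [  0.        , 409.63187014, 189.77768752],
       [  0.        ,   0.        ,   1.        ]]), 'D': array([-0.06580188,  0.        ,  0.        ,  0.        ,  0.        ]), 'xyz': array([ 0.36070328, -0.02685382,  1.34909763]), 'rotation': array([  6.87871309,  -0.65674268, -90.96549346])}
```

View pics/top0.png

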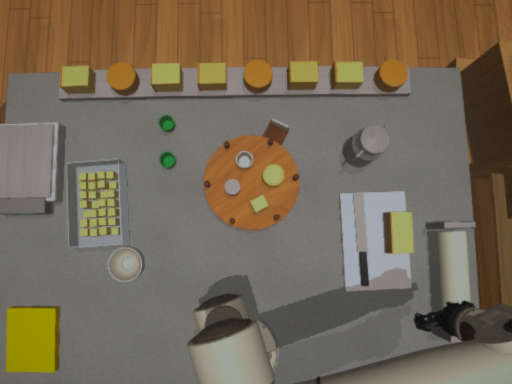

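View pics/side0.png

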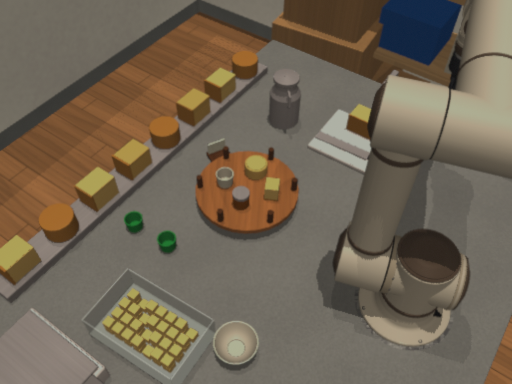

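```bash
cat > h.py <<'E'
import numpy as np,cv2
from scipy.spatial.transform import Rotation as R
def ray(p,uv):
    K,D=p['camera_matrix'],p['D']
    q=cv2.undistortPoints(np.array(uv,float).reshape(-1,1,2),K,D).reshape(-1,2)
    d=np.c_[q[:,0],-q[:,1],-np.ones(len(q))]
    return d@R.from_euler('xyz',p['rotation'],degrees=True).as_matrix().T
def plane(p,uv,z):
    d=ray(p,uv); o=np.array(p['xyz']); t=(z-o[2])/d[:,2]
    return o+t[:,None]*d
def proj(p,X):
    M=R.from_euler('xyz',p['rotation'],degrees=True).as_matrix()
    c=(np.atleast_2d(X)-p['xyz'])@M; c=c*[1,-1,-1]
    return cv2.projectPoints(c,np.zeros(3),np.zeros(3),p['camera_matrix'],p['D'])[0].reshape(-1,2)
E
python3 - <<'E'
import cv2
a=cv2.imread('pics/top0.png')[110:240,190:320]; cv2.imwrite('pics/top0c.png',cv2.resize(a,(598,598),interpolation=cv2.INTER_CUBIC))
E
```

```text
(no output)
```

View pics/top0c.png

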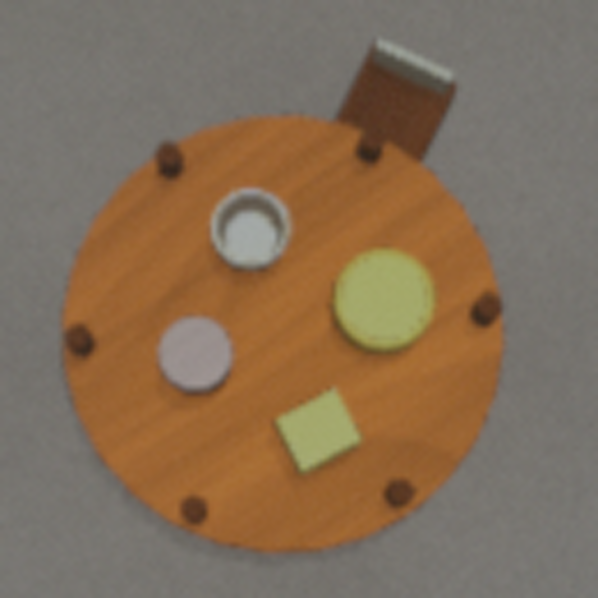

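The wheel of cheese is the round yellow drum at crop (384,300), or full image (273.5,175.2). The other yellow thing, at crop (319,430), is square and so is the block. The grey disc is the jar lid and the white ring is the ramekin. Next I'll measure these.

```bash
cat > m.py <<'E'
from h import *
def c2f(l): return np.array([[190+(u+.5)/4.6-.5,110+(v+.5)/4.6-.5] for u,v in l])
def measure(p,img):
    hsv=cv2.cvtColor(img,cv2.COLOR_BGR2HSV)
    H=hsv[...,0];S=hsv[...,1];V=hsv[...,2]
    win=np.zeros(H.shape,bool);win[115:250,190:320]=1
    yel=(win&(H>22)&(H<40)&(S>90)&(V>90)).astype(np.uint8)
    n,l,st,c=cv2.connectedComponentsWithStats(yel)
    out={'yel':[(st[i,4],c[i]) for i in range(1,n) if st[i,4]>60]}
    og=(win&(H>5)&(H<20)&(S>120)&(V>95)).astype(np.uint8)
    cs=max(cv2.findContours(og,0,2)[0],key=cv2.contourArea)
    pts=cv2.convexHull(cs).reshape(-1,2)
    out['discpts']=pts
    return out
E
python3 - <<'E'
from m import *
from workcell import viewer
p=viewer.camera_params('top'); a=cv2.imread('pics/top0.png')
r=measure(p,a)
for s,c in r['yel']: print(s,c,plane(p,[c],.088))
P=plane(p,r['discpts'],.048)[:,:2]
(cx,cy),rad=cv2.minEnclosingCircle(P.astype(np.float32)); print('disc',cx,cy,rad)
e=cv2.fitEllipse(P.astype(np.float32));print(e)
pg=plane(p,c2f([(170,155),(369,147),(487,305),(400,491),(194,508),(79,338)]),.093)[:,:2]
ctr=pg.mean(0);print(pg,ctr)
d=pg-ctr;print(np.hypot(*d.T),np.degrees(np.arctan2(d[:,1],d[:,0])))
card=plane(p,c2f([(378,42),(453,81)]),.053)[:,:2]; cm=card.mean(0)
dd=cm-ctr;print('card',card,np.linalg.norm(card[0]-card[1]),np.hypot(*dd),np.degrees(np.arctan2(dd[1],dd[0])))
le=plane(p,c2f([(338,118),(424,160),(455,90)]),.012);print(le)
t=card[0]-card[1];print('card normal',np.degrees(np.arctan2(t[1],t[0]))-90)
# side card & pegs
E
python3 - <<'E'
import cv2
a=cv2.imread('pics/side0.png')[125:245,180:310]; cv2.imwrite('pics/side0c.png',cv2.resize(a,None,fx=5,fy=5,interpolation=cv2.INTER_CUBIC)[:600,:800])
E
```

```text
364 [273.00824176 174.70054945] [[ 0.55880345 -0.11726382  0.088     ]]
83 [257.48192771 200.07228916] [[ 0.48014743 -0.0673211   0.088     ]]
disc 0.549308717250824 -0.05364713817834854 0.16012752056121826
((0.5449805855751038, -0.04985092952847481), (0.30369332432746887, 0.3098139464855194), 61.2102165222168)
[[ 0.65973806  0.02627853]
 [ 0.66339679 -0.10945901]
 [ 0.55318241 -0.18674616]
 [ 0.42858618 -0.12478665]
 [ 0.41951275  0.01269436]
 [ 0.53487978  0.08867752]] [ 0.543216   -0.04889024]
[0.13866411 0.13458083 0.13821572 0.13747822 0.13818522 0.1378201 ] [  32.82619347  -26.74721302  -85.86494501 -146.49145215  153.5339758
   93.46772094]
card [[ 0.7492477  -0.12028845]
 [ 0.72011265 -0.17276814]] 0.06002473495238405 0.21492259301407457 -27.019521672652452
[[ 0.70481751 -0.09271857  0.012     ]
 [ 0.67273503 -0.15453007  0.012     ]
 [ 0.72470336 -0.1786451   0.012     ]]
card normal -29.03764158173972
```

View pics/side0c.png

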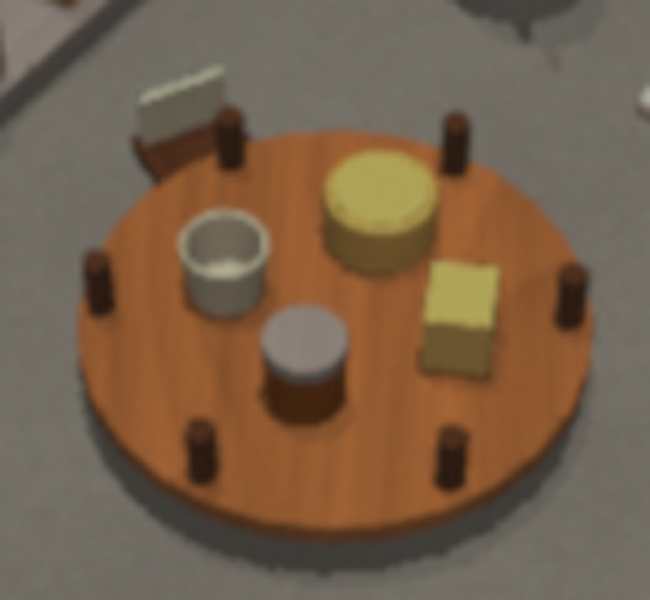

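Emit:
move_arm([
  {"claw": -1,"travel": [2.8,-2.8,0],"turn": -7},
  {"claw": -1,"travel": [0,0,0],"turn": 0},
], squeeze=40)

```text
time: 0.27
ee_pos: [0.1771, -0.4895, 0.4041]
tcp_rot: [-179.8, -0.1, 24.0]
wrist_force: [-1.2, 2.2, 0.2]
opening: 0.0635
```

```bash
cat > s.py <<'E'
from workcell import status
import numpy as np,sys
o=status.get_obs(); p=o['ee_pos'];y=np.radians(o['tcp_rot'][2])
print(o['time'],p.round(4) if hasattr(p,'round') else p,o['tcp_rot'],np.round(o['q'],1),o['opening'],np.round(o['wrist_force'],2))
ctr=np.array([.544,-.050]);r=np.array(p[:2])-ctr;print('polar',np.hypot(*r),np.degrees(np.arctan2(r[1],r[0]))%360)
if len(sys.argv)>2:
    d=np.array([float(sys.argv[1]),float(sys.argv[2])])-p[:2]
    print('tool x,y cm',100*(d@[np.cos(y),np.sin(y)]),100*(d@[np.sin(y),-np.cos(y)]))
E
python3 s.py .398 -.084
```

```text
0.2667 [ 0.1771 -0.4895  0.4041] [-1.79823496e+02 -7.73906501e-02  2.40308149e+01] [-70.1   1.    5.9  95.    0.1  85.8] 0.06346226547090056 [-1.25  2.24  0.24]
polar 0.5724754847620999 230.1457486550842
tool x,y cm 36.68416817329986 -28.039054815335884
```

Emit:
move_arm([
  {"claw": -1,"travel": [3.3,-2.5,0],"turn": 0},
  {"claw": -1,"travel": [3.3,-2.5,0],"turn": 0},
  {"claw": -1,"travel": [3.3,-2.5,0],"turn": 0},
  {"claw": -1,"travel": [3.3,-2.5,0],"turn": 0},
  {"claw": -1,"travel": [3.3,-2.5,0],"turn": 0},
])

```text
time: 0.68
ee_pos: [0.2774, -0.3099, 0.4045]
tcp_rot: [-180.0, -0.0, 23.6]
wrist_force: [0.9, 0.5, -0.1]
opening: 0.0009
```

Emit:
move_arm([
  {"claw": -1,"travel": [3.3,-2.5,0],"turn": 0},
  {"claw": -1,"travel": [3.3,-2.5,0],"turn": 0},
  {"claw": -1,"travel": [3.3,-2.5,0],"turn": 0},
  {"claw": -1,"travel": [3.3,-2.5,0],"turn": 0},
  {"claw": -1,"travel": [3.3,-2.5,0],"turn": 0},
])

```text
time: 1.1
ee_pos: [0.3786, -0.129, 0.4047]
tcp_rot: [180.0, -0.0, 23.6]
wrist_force: [0.4, -0.9, -0.8]
opening: 0.0
```

Emit:
move_arm([
  {"claw": -1,"travel": [0,0,0],"turn": -7},
  {"claw": -1,"travel": [0,0,0],"turn": -7},
  {"claw": -1,"travel": [0,0,0],"turn": -7},
  {"claw": -1,"travel": [0,0,0],"turn": -7},
  {"claw": -1,"travel": [0,0,0],"turn": -7},
])

```text
time: 1.52
ee_pos: [0.3783, -0.1307, 0.4045]
tcp_rot: [-180.0, 0.0, 59.0]
wrist_force: [-0.2, 0.1, -0.0]
opening: 0.0002
```

Emit:
move_arm([
  {"claw": -1,"travel": [0,0,0],"turn": -7},
  {"claw": -1,"travel": [0,0,0],"turn": -7},
  {"claw": -1,"travel": [0,0,0],"turn": -7},
  {"claw": -1,"travel": [0,0,0],"turn": -7},
  {"claw": -1,"travel": [0,0,0],"turn": -7},
])

```text
time: 1.93
ee_pos: [0.3782, -0.131, 0.4045]
tcp_rot: [-180.0, -0.0, 93.9]
wrist_force: [-0.6, 0.5, -0.1]
opening: -0.0001
```

Emit:
move_arm([
  {"claw": -1,"travel": [0,0,0],"turn": -7},
  {"claw": -1,"travel": [0,0,0],"turn": -2},
  {"claw": -1,"travel": [0,0,0],"turn": 0},
])

```text
time: 2.18
ee_pos: [0.3782, -0.131, 0.4045]
tcp_rot: [-180.0, -0.0, 102.7]
wrist_force: [-0.6, -0.1, -0.2]
opening: -0.0
```

```bash
python3 s.py .398 -.084
```

```text
2.1833 [ 0.3782 -0.131   0.4045] [-1.79983292e+02 -9.79277673e-03  1.02692610e+02] [-19.1 -15.3  -8.7  96.6  -0.   58.2] -2.697977028741643e-05 [-0.63 -0.12 -0.17]
polar 0.18449103348467552 206.04314883543248
tool x,y cm 4.151050320939302 2.9602594353235547
```

Emit:
move_arm([
  {"claw": -1,"travel": [2.1,1.5,0],"turn": 0},
  {"claw": -1,"travel": [2.1,1.5,0],"turn": 0},
  {"claw": -1,"travel": [0,0,4],"turn": 0},
  {"claw": -1,"travel": [0,0,4],"turn": 0},
  {"claw": -1,"travel": [0,0,0],"turn": 0},
])

```text
time: 2.6
ee_pos: [0.3965, -0.0826, 0.3168]
tcp_rot: [-179.4, -0.3, 102.6]
wrist_force: [-1.8, -0.1, -1.1]
opening: -0.0003
```

```bash
python3 s.py .398 -.084; python3 - <<'E'
from workcell import viewer
import cv2
a=viewer.camera('side'); cv2.imwrite('pics/side1.png',a); b=viewer.camera('top');cv2.imwrite('pics/top1.png',b)
f=lambda i:cv2.resize(i,(400,400),interpolation=cv2.INTER_CUBIC)
cv2.imwrite('pics/b1.png',cv2.hconcat([f(a[100:260,170:330]),f(b[100:260,180:340])]))
E
```

```text
2.6 [ 0.3965 -0.0826  0.3168] [-179.37039277   -0.28410977  102.55755801] [-11.8 -15.4 -18.6  87.6  -0.   65.7] -0.000266600416286829 [-1.78 -0.05 -1.14]
polar 0.15105293038946066 192.48128493605935
tool x,y cm -0.1644379671852068 0.11531070943663793
```

View pics/b1.png

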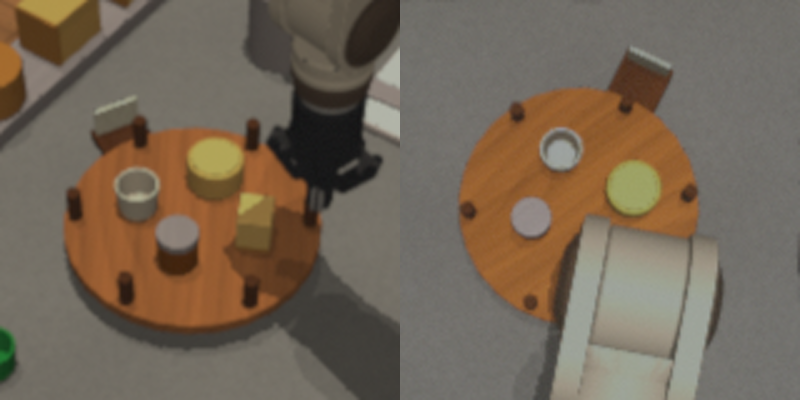

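The gripper's knuckles stick out along the tool's y axis, over the block. I'll turn 90° so they lie along the rim instead, and push with a finger back.

Emit:
move_arm([
  {"claw": -1,"travel": [0,0,0],"turn": 7},
  {"claw": -1,"travel": [0,0,0],"turn": 7},
  {"claw": -1,"travel": [0,0,0],"turn": 7},
  {"claw": -1,"travel": [0,0,0],"turn": 7},
  {"claw": -1,"travel": [0,0,0],"turn": 7},
])

```text
time: 3.12
ee_pos: [0.3991, -0.084, 0.3286]
tcp_rot: [179.7, -0.1, 67.2]
wrist_force: [0.4, -0.1, 1.0]
opening: 0.0
```

Emit:
move_arm([
  {"claw": -1,"travel": [0,0,0],"turn": 7},
  {"claw": -1,"travel": [0,0,0],"turn": 7},
  {"claw": -1,"travel": [0,0,0],"turn": 7},
  {"claw": -1,"travel": [0,0,0],"turn": 7},
  {"claw": -1,"travel": [0,0,0],"turn": 7},
])

```text
time: 3.53
ee_pos: [0.3991, -0.084, 0.3286]
tcp_rot: [179.8, -0.2, 32.2]
wrist_force: [-0.1, -0.1, -1.1]
opening: -0.0002
```

Emit:
move_arm([
  {"claw": -1,"travel": [0,0,0],"turn": 7},
  {"claw": -1,"travel": [0,0,0],"turn": 7},
  {"claw": -1,"travel": [0,0,0],"turn": 6},
  {"claw": -1,"travel": [0,0,0],"turn": 0},
  {"claw": -1,"travel": [0,0,0],"turn": 0},
])

```text
time: 3.95
ee_pos: [0.3989, -0.0838, 0.3275]
tcp_rot: [179.9, -0.2, 12.7]
wrist_force: [-0.2, -0.5, -0.4]
opening: -0.0001
```

```bash
python3 s.py .398 -.084
```

```text
3.95 [ 0.3989 -0.0838  0.3275] [179.90961232  -0.19600211  12.7364147 ] [-11.9 -15.6 -17.5  87.9  -0.  155.4] -0.0001412885062891418 [-0.17 -0.47 -0.43]
polar 0.1489524593119566 193.12727755168177
tool x,y cm -0.09544711496430416 -0.004076575858045413
```

Emit:
move_arm([
  {"claw": -1,"travel": [-0.1,0,2],"turn": 0},
  {"claw": -1,"travel": [0,0,2],"turn": 0},
  {"claw": -1,"travel": [0,0,2],"turn": 0},
  {"claw": -1,"travel": [0,0,1.5],"turn": 0},
  {"claw": -1,"travel": [0,0,1.2],"turn": 0},
])

```text
time: 4.37
ee_pos: [0.3976, -0.0839, 0.2378]
tcp_rot: [180.0, -0.0, 12.8]
wrist_force: [0.2, 0.2, 0.1]
opening: 0.0
```

Emit:
move_arm([
  {"claw": -1,"travel": [0,0,0],"turn": 0},
  {"claw": -1,"travel": [0,0,0],"turn": 0},
])

```text
time: 4.53
ee_pos: [0.3976, -0.0838, 0.2384]
tcp_rot: [180.0, -0.0, 12.7]
wrist_force: [0.4, 0.1, 0.5]
opening: -0.0
```

```bash
python3 s.py .398 -.084; python3 - <<'E'
from workcell import viewer
import cv2
a=viewer.camera('side'); cv2.imwrite('pics/b2.png',cv2.resize(a[100:260,170:330],(600,600),interpolation=cv2.INTER_CUBIC))
E
```

```text
4.5333 [ 0.3976 -0.0838  0.2384] [ 1.79992921e+02 -1.39386606e-02  1.26787531e+01] [-11.9 -15.  -26.9  78.1  -0.  155.4] -3.8795542903026304e-05 [0.45 0.09 0.49]
polar 0.15025224017443367 192.99428317243044
tool x,y cm 0.034755475703135474 0.029877608658125047
```

View pics/b2.png

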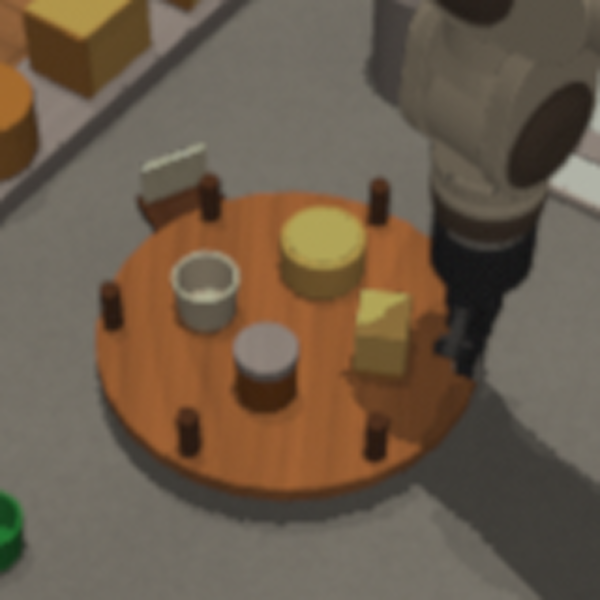

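The fingertips are at (460,360) in the crop, between two pegs at the rim and clear of the block at (383,335). Now I'll push gently along the arc.

Emit:
move_arm([
  {"claw": -1,"travel": [0,0.39,0],"turn": -1.5},
  {"claw": -1,"travel": [0,0.39,0],"turn": -1.5},
  {"claw": -1,"travel": [0,0.39,0],"turn": -1.5},
  {"claw": -1,"travel": [0,0.39,0],"turn": -1.5},
  {"claw": -1,"travel": [0,0.3,0],"turn": -1.1},
])

```text
time: 5.0
ee_pos: [0.4029, -0.102, 0.2393]
tcp_rot: [179.9, -0.1, 19.8]
wrist_force: [-0.2, -0.7, -0.4]
opening: 0.0001
```

Emit:
move_arm([
  {"claw": -1,"travel": [0,0.2,0],"turn": -0.8},
  {"claw": -1,"travel": [0,0.2,0],"turn": -0.8},
  {"claw": -1,"travel": [0,0.2,0],"turn": -0.8},
  {"claw": -1,"travel": [0,0.2,0],"turn": -0.8},
  {"claw": -1,"travel": [0,0.2,0],"turn": -0.8},
])

```text
time: 5.42
ee_pos: [0.4061, -0.111, 0.2379]
tcp_rot: [180.0, -0.0, 23.8]
wrist_force: [0.3, 0.3, 0.4]
opening: -0.0003
```

Emit:
move_arm([
  {"claw": -1,"travel": [0.01,0.26,0],"turn": -1},
  {"claw": -1,"travel": [0.01,0.26,0],"turn": -1},
  {"claw": -1,"travel": [0.01,0.26,0],"turn": -1},
  {"claw": -1,"travel": [0.01,0.26,0],"turn": -1},
  {"claw": -1,"travel": [0.01,0.26,0],"turn": -1},
])

```text
time: 5.83
ee_pos: [0.4121, -0.1227, 0.2377]
tcp_rot: [-180.0, 0.0, 28.8]
wrist_force: [-2.3, 0.8, 1.5]
opening: 0.0
```

Emit:
move_arm([
  {"claw": -1,"travel": [0.01,0.26,0],"turn": -1},
  {"claw": -1,"travel": [0.01,0.26,0],"turn": -1},
  {"claw": -1,"travel": [0.01,0.26,0],"turn": -1},
  {"claw": -1,"travel": [0.01,0.26,0],"turn": -1},
  {"claw": -1,"travel": [0.01,0.26,0],"turn": -1},
])

```text
time: 6.25
ee_pos: [0.4192, -0.1336, 0.2376]
tcp_rot: [-180.0, 0.0, 33.8]
wrist_force: [-3.1, -0.2, 1.1]
opening: 0.0002
```

```bash
python3 s.py .398 -.084; python3 - <<'E'
from workcell import viewer
import cv2
a=viewer.camera('side'); b=viewer.camera('top');cv2.imwrite('pics/top3.png',b)
f=lambda i:cv2.resize(i,(400,400),interpolation=cv2.INTER_CUBIC)
cv2.imwrite('pics/b3.png',cv2.hconcat([f(a[100:260,170:330]),f(b[100:260,180:340])]))
E
```

```text
6.25 [ 0.4192 -0.1336  0.2376] [-1.79994926e+02  2.03183191e-02  3.37966088e+01] [-17.7 -10.1 -23.   77.2  -0.  128.5] 0.0001905346008584788 [-3.1  -0.2   1.08]
polar 0.15019958253096838 213.82344208962104
tool x,y cm 0.9958647976263952 -5.3027730327400855
```

View pics/b3.png

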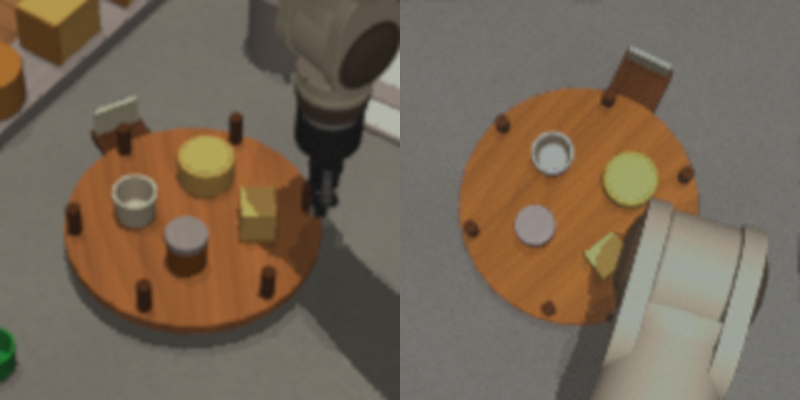

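The disc has turned a little with everything still upright, and the finger sits behind its peg. I'll keep going.

Emit:
move_arm([
  {"claw": -1,"travel": [0.01,0.34,0],"turn": -1.3},
  {"claw": -1,"travel": [0.01,0.34,0],"turn": -1.3},
  {"claw": -1,"travel": [0.01,0.34,0],"turn": -1.3},
  {"claw": -1,"travel": [0.01,0.34,0],"turn": -1.3},
  {"claw": -1,"travel": [0.01,0.34,0],"turn": -1.3},
])

```text
time: 6.77
ee_pos: [0.4297, -0.1468, 0.2376]
tcp_rot: [-180.0, -0.0, 40.3]
wrist_force: [-1.9, -0.3, 0.6]
opening: -0.0
```

Emit:
move_arm([
  {"claw": -1,"travel": [0.01,0.34,0],"turn": -1.3},
  {"claw": -1,"travel": [0.01,0.34,0],"turn": -1.3},
  {"claw": -1,"travel": [0.01,0.34,0],"turn": -1.3},
  {"claw": -1,"travel": [0.01,0.34,0],"turn": -1.3},
  {"claw": -1,"travel": [0.01,0.34,0],"turn": -1.3},
])

```text
time: 7.18
ee_pos: [0.4416, -0.159, 0.2376]
tcp_rot: [-180.0, 0.0, 46.8]
wrist_force: [-1.7, -0.5, 1.3]
opening: -0.0001
```

Emit:
move_arm([
  {"claw": -1,"travel": [0.01,0.34,0],"turn": -1.3},
  {"claw": -1,"travel": [0.01,0.34,0],"turn": -1.3},
  {"claw": -1,"travel": [0.01,0.34,0],"turn": -1.3},
  {"claw": -1,"travel": [0.01,0.34,0],"turn": -1.3},
  {"claw": -1,"travel": [0.01,0.34,0],"turn": -1.3},
])

```text
time: 7.6
ee_pos: [0.4549, -0.1698, 0.2376]
tcp_rot: [-180.0, 0.0, 53.3]
wrist_force: [-2.5, -1.8, 0.7]
opening: -0.0003
```

Emit:
move_arm([
  {"claw": -1,"travel": [0.01,0.34,0],"turn": -1.3},
  {"claw": -1,"travel": [0.01,0.34,0],"turn": -1.3},
  {"claw": -1,"travel": [0.01,0.34,0],"turn": -1.3},
  {"claw": -1,"travel": [0.01,0.34,0],"turn": -1.3},
  {"claw": -1,"travel": [0.01,0.34,0],"turn": -1.3},
])

```text
time: 8.02
ee_pos: [0.4694, -0.1789, 0.2377]
tcp_rot: [-180.0, 0.0, 59.8]
wrist_force: [-3.2, -1.6, 0.5]
opening: 0.0001
```

Emit:
move_arm([
  {"claw": -1,"travel": [0.01,0.26,0],"turn": -1},
  {"claw": -1,"travel": [0.01,0.26,0],"turn": -1},
  {"claw": -1,"travel": [0,0.18,0],"turn": -0.7},
  {"claw": -1,"travel": [0,0.1,0],"turn": -0.4},
  {"claw": -1,"travel": [0,0,0],"turn": 0},
])

```text
time: 8.43
ee_pos: [0.4764, -0.1824, 0.2377]
tcp_rot: [180.0, -0.0, 62.8]
wrist_force: [-1.2, -0.0, 0.5]
opening: -0.0002
```

```bash
python3 s.py .398 -.084; python3 - <<'E'
from workcell import viewer
import cv2
from m import *
a=viewer.camera('side'); b=viewer.camera('top');cv2.imwrite('pics/top4.png',b)
f=lambda i:cv2.resize(i,(400,400),interpolation=cv2.INTER_CUBIC)
cv2.imwrite('pics/b4.png',cv2.hconcat([f(a[100:260,170:330]),f(b[100:260,180:340])]))
p=viewer.camera_params('top')
for s,c in measure(p,b)['yel']:
    X=plane(p,[c],.088)[0,:2]-[.544,-.050]; print(s,c,np.hypot(*X),np.degrees(np.arctan2(X[1],X[0])))
E
```

```text
8.4333 [ 0.4764 -0.1824  0.2377] [ 1.79988880e+02 -1.55369384e-02  6.28375589e+01] [-21.   -0.4 -13.9  76.4   0.   96.2] -0.0001960080205901447 [-1.2  -0.04  0.5 ]
polar 0.1486891944642177 242.95603158509368
tool x,y cm 5.178737891959389 -11.468445717550392
366 [264.86065574 162.36885246] 0.06900551932877431 -38.211913786757584
84 [269.19047619 192.27380952] 0.06737049689190575 -126.57782152376573
```

View pics/b4.png

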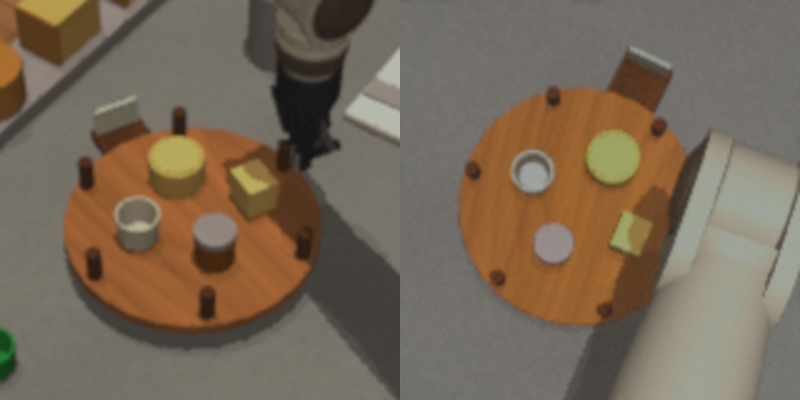

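The wheel is at −38° and the front at about −28°, so it needs about 10° more.

Emit:
move_arm([
  {"claw": -1,"travel": [0.0,0.2,0],"turn": -0.8},
  {"claw": -1,"travel": [0.0,0.26,0],"turn": -1},
  {"claw": -1,"travel": [0.01,0.26,0],"turn": -1},
  {"claw": -1,"travel": [0.01,0.26,0],"turn": -1},
  {"claw": -1,"travel": [0.01,0.26,0],"turn": -1},
])

```text
time: 8.95
ee_pos: [0.4878, -0.1875, 0.2377]
tcp_rot: [180.0, -0.0, 67.7]
wrist_force: [-1.0, -0.0, -0.0]
opening: 0.0001
```

Emit:
move_arm([
  {"claw": -1,"travel": [0,0.26,0],"turn": -1},
  {"claw": -1,"travel": [0,0.26,0],"turn": -1},
  {"claw": -1,"travel": [0,0.26,0],"turn": -1},
  {"claw": -1,"travel": [0,0.2,0],"turn": -0.8},
  {"claw": -1,"travel": [0,0.13,0],"turn": -0.5},
])

```text
time: 9.37
ee_pos: [0.4981, -0.1915, 0.2376]
tcp_rot: [-180.0, 0.0, 72.0]
wrist_force: [-0.8, 1.0, 0.1]
opening: 0.0002
```

Emit:
move_arm([
  {"claw": -1,"travel": [0,0.1,0],"turn": -0.4},
  {"claw": -1,"travel": [0,0,0],"turn": 0},
  {"claw": -1,"travel": [0,0,0],"turn": 0},
])

```text
time: 9.62
ee_pos: [0.4989, -0.1917, 0.2377]
tcp_rot: [180.0, 0.0, 72.3]
wrist_force: [0.4, -0.3, 0.3]
opening: -0.0002
```

```bash
cat > w.py <<'E'
from workcell import viewer
import cv2,sys
from m import *
n=sys.argv[1]
a=viewer.camera('side'); b=viewer.camera('top');cv2.imwrite(f'pics/top{n}.png',b);cv2.imwrite(f'pics/side{n}.png',a)
f=lambda i:cv2.resize(i,(400,400),interpolation=cv2.INTER_CUBIC)
cv2.imwrite(f'pics/b{n}.png',cv2.hconcat([f(a[100:260,170:330]),f(b[100:260,180:340])]))
p=viewer.camera_params('top')
for s,c in measure(p,b)['yel']:
    X=plane(p,[c],.088)[0,:2]-[.544,-.050]; print(s,c,np.hypot(*X),np.degrees(np.arctan2(X[1],X[0])))
E
python3 s.py; python3 w.py 5
```

```text
9.6167 [ 0.4989 -0.1917  0.2377] [1.79981298e+02 1.65917326e-03 7.22939116e+01] [-21.    2.9 -10.6  76.5  -0.   86.7] -0.00015965743856465457 [ 0.35 -0.3   0.31]
polar 0.1487267110732271 252.3587016151149
366 [261.86338798 160.42349727] 0.0691579527122686 -28.90714644258758
92 [271.13043478 189.0326087 ] 0.06745327835122966 -116.51778956376059
```

View pics/b5.png

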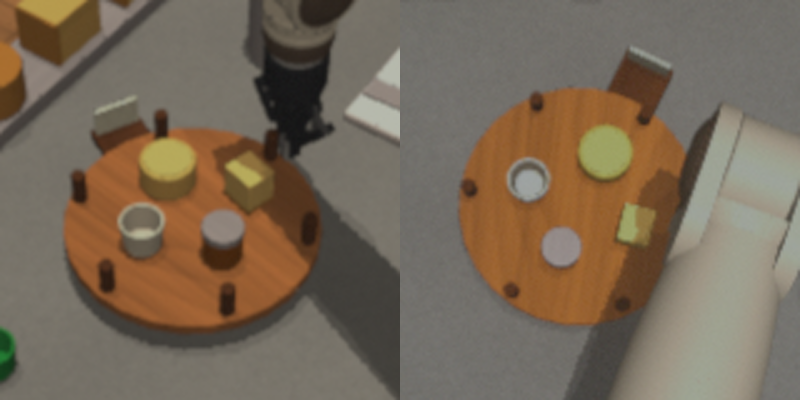

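The wheel is now within about 1–2 mm of the front line. I'll back off and lift.

Emit:
move_arm([
  {"claw": -1,"travel": [-0.1,-0.5,0],"turn": 0},
  {"claw": -1,"travel": [-0.1,-0.8,0],"turn": 0},
  {"claw": -1,"travel": [0,0,-2],"turn": 0},
  {"claw": -1,"travel": [0,0,-4],"turn": 0},
  {"claw": -1,"travel": [0,0,-4],"turn": 0},
])

```text
time: 10.13
ee_pos: [0.4845, -0.1893, 0.3378]
tcp_rot: [-179.8, -0.0, 72.3]
wrist_force: [1.2, -0.9, 0.9]
opening: 0.0
```

Emit:
move_arm([
  {"claw": -1,"travel": [-3,-2.5,-1],"turn": 0},
  {"claw": -1,"travel": [-3,-2.5,-1],"turn": 0},
  {"claw": -1,"travel": [-3,-2.5,0],"turn": 0},
  {"claw": -1,"travel": [-3,-2.5,0],"turn": 0},
  {"claw": -1,"travel": [0,0,0],"turn": 0},
])

```text
time: 10.55
ee_pos: [0.3495, -0.2754, 0.3584]
tcp_rot: [180.0, 0.1, 72.1]
wrist_force: [-0.7, 0.5, -0.1]
opening: 0.0001
```

Emit:
move_arm([
  {"claw": -1,"travel": [0,0,0],"turn": 0},
  {"claw": -1,"travel": [0,0,0],"turn": 0},
])

```text
time: 10.72
ee_pos: [0.3537, -0.2734, 0.3578]
tcp_rot: [180.0, -0.0, 72.2]
wrist_force: [-0.1, -0.5, -0.5]
opening: -0.0002
```

```bash
python3 s.py; python3 w.py 6; python3 w.py 7; python3 - <<'E'
from m import *
from workcell import viewer
b=cv2.imread('pics/top7.png')[110:240,190:320]; cv2.imwrite('pics/top7c.png',cv2.resize(b,(598,598),interpolation=cv2.INTER_CUBIC))
E
```

```text
10.7167 [ 0.3537 -0.2734  0.3578] [ 1.79961335e+02 -2.55128582e-03  7.22435845e+01] [-37.7  -9.8  -9.4  90.4   0.   70.1] -0.0002477611992492411 [-0.09 -0.47 -0.51]
polar 0.29345863507512454 229.58312433142862
363 [261.81818182 160.38292011] 0.06920586891026119 -28.753981388565105
148 [273.85135135 188.74324324] 0.07482680870001583 -113.08708315316468
363 [261.80440771 160.36914601] 0.06922454860688262 -28.70563715373516
151 [273.8410596 188.8410596] 0.0749109994424294 -113.31377044320186
```

View pics/top7c.png

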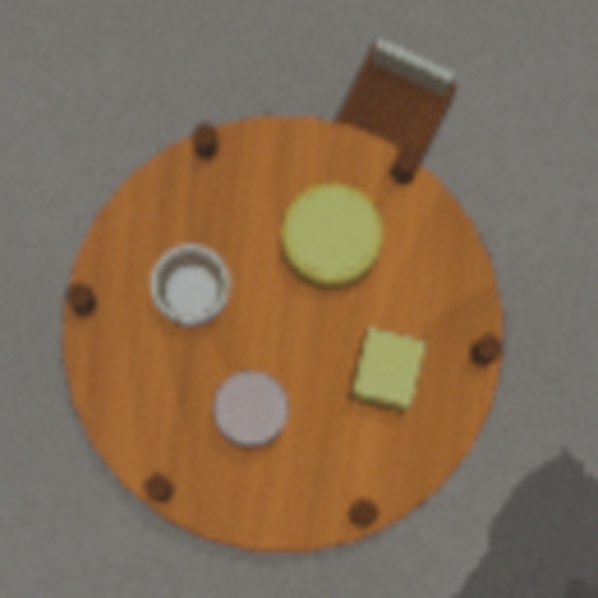

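View pics/side7.png

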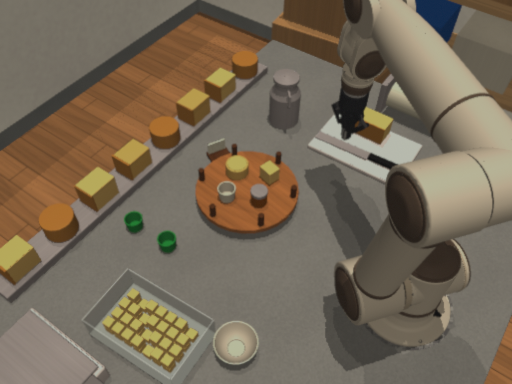

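The wheel is at (331,234) in the crop, in line with the card at (415,62). It didn't move between the two pictures, and the robot is clear of everything.

```bash
python3 -c "
from workcell import bot
print(bot.job_done())"
```

```text
the job is handed in; nothing more can be done
None
```

I turned the carousel about 49° counterclockwise by pushing one rim peg with the shut fingers, at roughly 0.2–0.3 rad/s. Then I backed off, lifted clear and handed the job in. No verdict was reported.

**Wheel position:** the last measurement puts the wheel of cheese at −28.7° and 69 mm from the axis. The front direction is between −27.0° (card centre as seen from the axis) and −29.0° (card normal). The two estimates disagree by 2°, so the wheel is within about 2 mm sideways of the front line, against 16 mm allowed.

**Rest of the scene:** two pictures taken in a row after lifting agree within 0.05°, so the disc is standing still. All four things look upright on the disc. The bystanders look unmoved by eye; I did not measure their positions. The robot touches nothing. The simulator clock read about 10.8 s at hand-in.

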